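Side bar from a sliding-lid case

ROBOT

A 6-joint arm with a two-finger parallel gripper is mounted at the origin on the work surface. World frame = base frame: x ahead of the robot, y to its left, z up, the work surface at z = 0. Lengths are in m, angles in rad, forces in N, time in s.
With the tool pointing down it reaches from about 0.4 to 0.825 m from the base axis. Payload 7 kg.
Tool frame: the origin (TCP) lies at the very end of the fingers, on their centre line; the grasp point (between the pads) lies 19 mm behind it; z points along the fingers, y is the line along which they close (so a half turn about z gives the same grasp; the last joint's range is limited). The gripper opens to 85 mm and grips with 20 to 120 N. Pads are 22 mm wide; open, the fingers measure 114 mm over their backs; the gripper's body (76 mm by 85 mm) begins 54 mm behind the grasp point. The pads swing forward as they close: fully open they stand 13 mm farther back than shut.
Start: joints at [1.554, 0.359, 0.012, 0, -1.224, -0.288], TCP at [0.203, 0.644, 0.231] pointing down, gripper open.
Joint ranges: [-3.07, 3.07], [-1.43, 2.12], [-1.02, 1.25], [-3.03, 1.67], [-3.05, -0], [-3.03, 3.03]. Speed limits (rad/s): [2.39, 2.39, 3.01, 3.14, 3.14, 3.14].

INTERFACE

Orientations are given as a unit quaternion [w, x, y, z].
In Python, from plant import readout, viewer, order, boxes_of, silhouettes gives the robot as it stands. The module is installed in compiled form; this text tells all that it offers.
- The arm moves only by the shell command python3 -m pendant 'ROWS' [FORCE]. ROWS is JSON, a list of rows, each a list of 3 entries, a list of its own where there are three numbers: the closure, from 0 (fully open) to 1 (shut), then the shift along the world's x, y, z in m, then the turn about the world's z in rad. In form: [[claw, [dx, dy, dz], spin], ...]. A call has 1 to 10 rows; each row shifts and turns the commanded pose from where the row before left it; what a row does not reach is not made up. A row lasts 1/12 s, in which the tool goes at most 41.7 mm and 7.16 degrees, less where a joint would pass 70% of its speed; a pose out of reach is approached as far as the arm can. A call is refused whole if a number of a shift passes 0.0417 or a number of a turn 0.125, either way. A call with a gripper value outside its range is refused whole. The fingers move at their own pace and stop on an object; FORCE is the grip in N (left out, the last holds). Time passes only in rows, so rows that do not move let the fingers close. It gives the time, the measured TCP pose, the force, the opening and the grip force at its end, in the units of the state.
- readout.get_state(): the state, without advancing time (a new reading comes with each control period).
- viewer.get_image(name): name is "side" or "top"; returns the picture (384x512x3 uint8, red, green, blue); there is no depth.
- viewer.calibration(name): a dict with "K" (3x3 intrinsics, pixels), "T" (4x4, takes a point from camera to world coordinates). Camera axes: x right, y down, z forward; pixel columns grow to the right and rows downward; lengths in m; the calibration is good to about 2 mm. A picture is of the moment at which its call begins. calibration takes no time and is no camera call.
- order.hand_in(): hands the job in; it is judged then, once.
Trained networks look in the newest picture that a camera, given by its name, has taken for a name from the list of things; names that differ only in an ending like _2 or _b are one class to them, and where a whole thing is asked for, a point or a joint stands for the part that bears it (a point fixed in the world has none). Each returns a list of dicts, best first, with "p" (0 to 1); they miss things now and then, are a little off and sometimes report something else, mostly with a low value. They report only what shows in the picture. A call takes as long as a camera call.
- boxes_of(camera, label): "position" ([column, row] in pixels, amid what is visible of it).
- silhouettes(camera, label): "pixels" (384x512 bool, what is visible of it) and "position" ([column, row] in pixels, amid what is visible of it).
The state is a dict: "time_s": time; "q": joint angles; "qd": joint speeds; "joint_torque": joint torques, N m; "ee_pos": TCP position; "ee_rot": TCP orientation; "ft_force": force on the tool from outside, world axes, zero at the start; "ft_torque": the same for the moment, N m; "width": opening from 0.0 (shut) to 1.0 (fully open); "gripper_force": force on a finger pad.
Only numpy, scipy, OpenCV 4.12 (cv2) and the standard library are available. Lean on these libraries where they do the work, as an engineer would, in place of code of your own. Each camera call takes 0.05 s, during which the arm holds its last target. There are 200 camera calls.

TASK

Open the wooden case: lift the front end of its sliding lid over the stop lip, slide the lid out of its grooves and lay it flat on the bench, batten up. Then take the steel side bar out, gripped near its balance point, carry it level and lay it flat across both ribs of the job tray, either way round. Drop neither of them, and leave the other things on the bench where they are.

Things in the scene. Friction and masses are not known exactly. Their poses are not given: they have to be found in the camera images.
- case: Wooden case with a sliding lid, 220 x 138 mm, 56 mm high, fixed to the bench. Origin under its centre, on the bench; x along the case, -x is the front end where the lid comes out, z up. The lid rests on a ledge 40 mm above the bench, inside cheeks 126 mm apart (lid 121 mm wide).
- stop_lip (a point): Middle of the top of the stop lip: a 5 mm high, 6 mm thick ridge across the front wall, its top 45 mm above the bench, 107 mm to the front of the case's centre. The closed lid's front edge stands 2 mm behind it, so the lid slides out (to -x) only while its front end is lifted 5 to 7 mm. Axes as the case.
- strips_front (a point): Point half-way between the front ends of the two dark cover strips that form the grooves, 27 mm to the front of the case's centre, at the strips' underside (50.5 mm above the bench; their top 56 mm). They run from here to the rear on top of the long sides, 110 mm apart, and leave the lid 4.5 mm of upward play. The lid's rear is out from under them after 125 mm of slide.
- case_floor (a point): Centre of the case's inside floor, 6 mm above the bench. Inside 190 mm (x) by 110 mm (y). Two bearers run across it 58 mm to the front and to the rear, 12 mm wide, their tops 18 mm above the bench; the side bar lies on them, along the case within 0.1 rad, head to the front, its middle within 8 mm (x) and 10 mm (y) of this point.
- lid_batten (a point): Centre, half-way up, of the dark wooden batten on the lid, by which the lid is taken: 14 mm along x, 90 mm along y, 16 mm high. Axes are the lid's: -x to its front, z up. The plywood panel under it is 200 x 121 x 6 mm, its underside 14 mm below this point; it reaches 30 mm to the front, 170 mm to the rear and 60.5 mm to each side of it. Lid about 0.1 kg.
- bar_mid (a point): Middle of the steel side bar, half-way up its flat part; hidden in the case until the lid is off. 165 mm long along x, flat part 18 mm wide (y) and 6 mm thick (z), free for a grip from x = -40 to +82 mm; the underside is one flat face. 0.20 to 0.28 kg. It balances somewhere between x = -18 and -31 mm (towards the head; it differs from bar to bar).
- bar_head_mid (a point): Centre of the heavy joint head at the bar's -x end, 65.5 mm from the bar's middle: a steel disc 34 mm across and 14 mm high, with a dark collar 22 mm wide and 10 mm high next to it (14 to 24 mm towards the middle). Axes as the bar.
- tray_mid (a point): Middle of the job tray, 16 mm above the bench, level with the tops of its two rubber ribs. Tray of sheet aluminium, open, 236 x 126 mm, 28 mm high, walls 4 mm, fixed; x along it, z up. The ribs run across it at x = -50 and +50 mm, 10 mm wide, 12 mm above the inside floor. A bar lying on both ribs has its middle 3 mm above this point.
- shell: Bystander: the cream plastic ankle brace shell that stands on its foot plate, 155 mm long, 94 mm wide, 210 mm high; origin at its underside.
- cone: Bystander: the grinding cone standing on its steel base, 52 mm across, 113 mm high; origin at its underside.
- glue: Bystander: the white bottle, 56 mm across, 150 mm high; origin at its underside.
- jar: Bystander: the clear jar with a steel cap, 60 mm across, 70 mm high; origin at its underside.
- driver: Bystander: the screwdriver lying on the bench, about 200 mm long along its x; origin at its underside.
- mallet: Bystander: the hammer lying on the bench, about 250 mm long along its x; origin at its underside.
- corkblock: Bystander: the cork block, 120 x 60 x 35 mm; origin at its underside.
- lid: The whole lid; origin under the middle of its panel, 72 mm to the rear of the batten's centre and 14 mm below it; same axes.
- bar: The whole side bar with its head; origin on its underside, 3 mm below bar_mid; same axes.

How it is judged:
On the way, in this order (a step that is already met when the one before it is completed fails the run):
1. the lid has slid out of its grooves (116 mm or more towards the front) (x of lid_batten in the frame of case below -0.19 m), for 0.05 s.
2. the lid lies flat on the bench, batten up, released (height (world z) of lid_batten below 0.019 m and angle between lid_batten's own z axis and vertical below 0.08 rad and linear speed of lid below 0.02 m/s and contact force between the fingers and lid below 0.1 N), for 0.2 s.
3. the side bar is lifted clear of the case, held near its balance point (2 to 48 mm from its middle, towards the head) (height (world z) of bar_mid above 0.075 m and x of the grasp point in the frame of bar_mid between -0.048 and -0.002 m), for 0.1 s.
At the end, for the whole second after the job is handed in: Lid flat on the bench, batten up (batten centre under 19 mm high, tilt under 0.08 rad). Side bar flat on both tray ribs, upright (middle within 30 mm along, 40 mm across of the tray centre, -2 to 7 mm over the rib tops, tilt under 0.06 rad). Both released and at rest (all of step 2 and linear speed of bar below 0.02 m/s and contact force between the fingers and bar below 0.1 N and z of bar_mid in the frame of tray_mid between -0.002 and 0.007 m and x of bar_mid in the frame of tray_mid between -0.03 and 0.03 m and y of bar_mid in the frame of tray_mid between -0.04 and 0.04 m and angle between bar_mid's own z axis and vertical below 0.06 rad); the robot touches nothing.
It fails at once if the side bar tips more than 14 degrees (0.25 rad) from level (angle between bar_mid's own z axis and vertical above 0.25 rad).
It fails at once if the side bar or the lid is dropped (falls freely faster than 0.5 m/s, as from 13 mm) ((linear speed of bar above 0.5 m/s and contact force between the fingers and bar below 0.05 N) or (linear speed of lid above 0.5 m/s and contact force between the fingers and lid below 0.05 N)).
It fails at once if one of the other things on the bench is moved by more than 30 mm (distance of any of shell, cone, glue, jar, driver, mallet, corkblock from where it was at the start of the episode above 0.03 m).
It also fails if it takes over 64 s, if anything falls off the work surface, if the arm or the gripper's body presses on something with over 40 N, if the wrist force passes 120 N, or if a joint passes its speed limit or range.

## Working session

There is one attempt and no reset: what is moved stays moved. The work goes in short steps, Python scripts to look and compute and a shell command to move; the robot and the scene stay as the last step left them, time stands still between calls to the robot, and variables do not carry over. Pictures are saved under pics/ and viewed, at most 10 in all, crops included, and the job is handed in when it is done.

```bash
mkdir -p pics; cat > h.py <<'E'
import numpy as np, cv2
from plant import readout, viewer, order, boxes_of, silhouettes
def ray(cam,uv):
    c=viewer.calibration(cam);K=np.array(c["K"]);T=np.array(c["T"])
    d=T[:3,:3]@np.linalg.solve(K,[uv[0],uv[1],1.]);return T[:3,3],d
def at_z(cam,uv,z):
    o,d=ray(cam,uv);return o+d*(z-o[2])/d[2]
def proj(cam,P):
    c=viewer.calibration(cam);K=np.array(c["K"]);T=np.linalg.inv(np.array(c["T"]))
    p=K@(T[:3,:3]@np.array(P)+T[:3,3]);return p[:2]/p[2]
def save(cam,name):
    im=viewer.get_image(cam);cv2.imwrite("pics/"+name,im[:,:,::-1]);return im
E
python3 - <<'E'
from h import *
np.set_printoptions(precision=4,suppress=True)
a=save("top","t0.png");b=save("side","s0.png")
for c in("top","side"):
    print(c,viewer.calibration(c)["T"])
Z=dict(lid_batten=.054,case=.05,tray_mid=.016,stop_lip=.045,strips_front=.05,shell=.1,cone=.05,glue=.08,jar=.04,driver=.01,mallet=.015,corkblock=.03)
for n,z in Z.items():
    for c in("top","side"):
        r=boxes_of(c,n)
        for x in r[:2]: print(n,c,round(x["p"],2),np.round(x["position"],1),at_z(c,x["position"],z)[:2])
E
```

```text
top [[-0.0217 -0.9832  0.1811  0.3015]
 [-0.9996  0.0242  0.0119 -0.0086]
 [-0.0161 -0.1808 -0.9834  1.3914]
 [ 0.      0.      0.      1.    ]]
side [[ 0.9726 -0.1726  0.1559  0.3431]
 [-0.2322 -0.6817  0.6938 -0.8953]
 [-0.0134 -0.7109 -0.7031  0.9877]
 [ 0.      0.      0.      1.    ]]
lid_batten top 0.96 [360.4 193.2] [ 0.5278 -0.2887]
lid_batten side 0.87 [277.  278.9] [ 0.5309 -0.294 ]
lid_batten side 0.6 [308.1 183.1] [0.7266 0.0354]
case top 0.78 [369.2 209.2] [ 0.4811 -0.3119]
case side 0.85 [270.1 309.5] [ 0.4911 -0.3739]
tray_mid top 0.66 [144.3 207.2] [0.5076 0.3487]
tray_mid side 0.75 [223.  144.6] [0.5012 0.3518]
stop_lip top 0.74 [258.  250.4] [0.3705 0.0116]
stop_lip top 0.73 [368.6 209.6] [ 0.4806 -0.3113]
stop_lip side 0.62 [287.8 313.4] [ 0.5317 -0.392 ]
stop_lip side 0.46 [322.6 203.5] [ 0.7444 -0.0549]
strips_front top 0.58 [368.8 209.3] [ 0.4808 -0.3108]
strips_front side 0.88 [270.3 306.7] [ 0.4936 -0.3665]
shell top 0.92 [159.2 116.3] [0.7608 0.2894]
shell top 0.63 [254.2 248. ] [0.3745 0.0211]
shell side 0.93 [292.2 115.6] [0.7668 0.3511]
cone top 0.8 [280.2 125.9] [ 0.7386 -0.0629]
cone side 0.67 [321.4 202.6] [ 0.74   -0.0548]
glue top 0.74 [370.9 208.5] [ 0.4789 -0.3101]
glue top 0.73 [362.8 115.9] [ 0.7528 -0.3043]
glue side 0.6 [357.7 267.2] [ 0.7391 -0.3266]
jar side 0.57 [296.9 151.7] [0.7457 0.2149]
driver top 0.69 [252.5 251.1] [0.3706 0.0284]
driver side 0.57 [198.5 219.1] [0.3605 0.0069]
mallet top 0.91 [394.1 265.1] [ 0.3209 -0.3811]
mallet top 0.37 [368.8 207.8] [ 0.49   -0.3189]
mallet side 0.88 [204.1 337.4] [ 0.32   -0.3893]
corkblock top 0.56 [241.8 131.9] [0.7292 0.0533]
corkblock top 0.26 [364.4 116.1] [ 0.7692 -0.3203]
corkblock side 0.82 [308.7 181.1] [0.7415 0.0682]
```

View pics/t0.png

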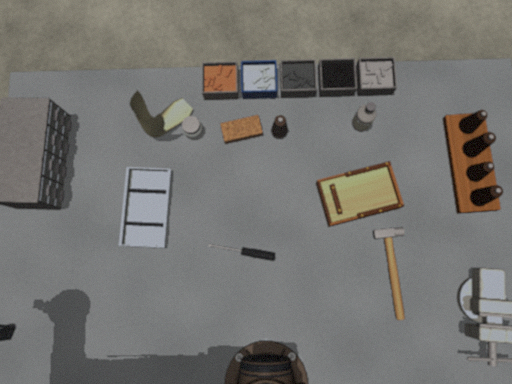

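View pics/s0.png

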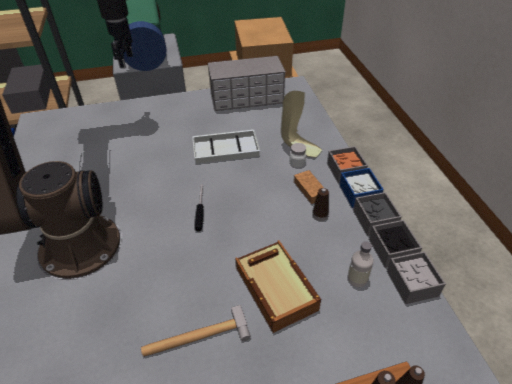

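The top view shows the case centred near (360,193) with the batten near (336,199), so its front points to image left (+y). The tray is at (146,207) and the bench between them is clear. Next I'll measure these more closely.

```bash
python3 - <<'E'
from h import *
a=cv2.imread("pics/t0.png");b=cv2.imread("pics/s0.png")
f=lambda im,x,y,w,h,k:cv2.resize(im[y:y+h,x:x+w],(w*k,h*k),interpolation=cv2.INTER_CUBIC)
c1=f(a,310,155,100,75,5);c2=f(b,230,235,100,75,5)
c3=f(a,112,160,75,95,3)
cv2.imwrite("pics/c0.png",np.hstack([cv2.resize(c1,(400,300)),cv2.resize(c2,(400,300))]))
np.set_printoptions(precision=4,suppress=True)
for n in("lid","case","tray_mid"):
  for c,im in(("top",0),("side",0)):
    viewer.get_image(c)
    for r in silhouettes(c,n)[:1]:
        ys,xs=np.nonzero(r["pixels"]);rect=cv2.minAreaRect(np.c_[xs,ys].astype(np.float32))
        z={"lid":.046,"case":.056,"tray_mid":.028}[n]
        print(n,c,r["p"],len(xs),rect);
        if len(xs): print(np.array([at_z(c,p,z)[:2] for p in cv2.boxPoints(rect)]).tolist())
E
```

```text
lid top 0.89 2723 ((359.27362060546875, 192.20755004882812), (42.85649108886719, 69.36707305908203), 74.05460357666016)
[[0.5679580637995517, -0.1746242908626553], [0.6203030816790718, -0.37335475781393557], [0.4968688047385885, -0.3985718563584254], [0.4460082405138494, -0.20296826904936932]]
lid side 0.92 2670 ((275.252685546875, 279.4874267578125), (72.32585144042969, 42.42679977416992), 56.88865280151367)
[[0.44351240057272767, -0.20605077256223314], [0.5596589380041265, -0.15050624068117935], [0.6053157480898154, -0.36667760520186754], [0.500392854744153, -0.4069922148978118]]
case top 0.8 1001 ((360.0, 193.00003051757812), (48.50712585449219, 80.52182006835938), 75.96376037597656)
[[0.5719689122483012, -0.15917832771570053], [0.6245707290865663, -0.3899174450452776], [0.4848766481019836, -0.41329037967131305], [0.4339335730364045, -0.1867342641853545]]
case side 0.75 1857 ((278.45220947265625, 283.66241455078125), (85.71453094482422, 60.175750732421875), 61.38954162597656)
[[0.4262446273703457, -0.20816344697849964], [0.5942020201884197, -0.14469651659914606], [0.6248059777819368, -0.40301888658399987], [0.4782316815790527, -0.44493546282564456]]
tray_mid top 0.98 3689 ((145.75914001464844, 206.76075744628906), (47.16930389404297, 81.1407699584961), 4.5739216804504395)
[[0.3952372965887885, 0.4171003988675863], [0.6373260279972075, 0.4053713598890563], [0.6220994307736138, 0.2632261723058287], [0.38122548854141536, 0.2793232166423838]]
tray_mid side 0.58 1733 ((225.0631866455078, 145.8178253173828), (28.195940017700195, 64.75581359863281), 82.56858825683594)
[[0.3913754299958208, 0.41835263428171454], [0.6395481811609338, 0.40971884457580443], [0.6129286627484312, 0.24141010516955097], [0.38335895684175203, 0.2525517716389334]]
```

View pics/c0.png

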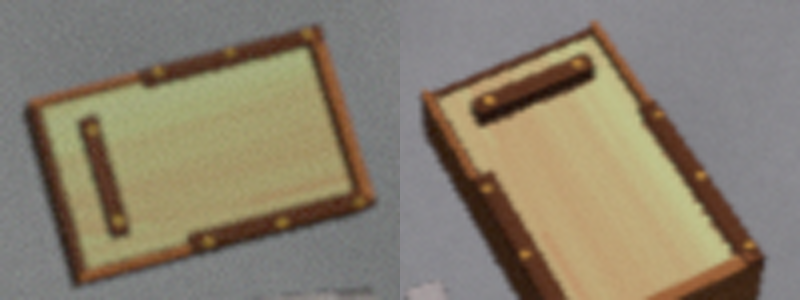

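```bash
python3 - <<'E'
from h import *
np.set_printoptions(precision=4,suppress=True)
g=lambda x,y,ox,oy:np.array([ox+x/4-.375,oy+y/4-.375])
for c,A,B,o in(("top",(92,130),(118,220),(310,155)),("side",(490,100),(579,64),(-70+300,235))):
    if c=="side": A=(A[0]-400,A[1]);B=(B[0]-400,B[1])
    P=[at_z(c,g(*p,*o),.062) for p in(A,B)];d=P[0]-P[1];m=(P[0]+P[1])/2
    print(c,P[0][:2],P[1][:2],m[:2],np.hypot(*d[:2]),"axis ang of +x(rear)",np.arctan2(d[1],d[0])-np.pi/2,np.arctan2(-d[1],-d[0])-np.pi/2)
# case outline corners top crop at z .046 front (cheek?) and .056 rear strips
for nm,p,z in(("frontL",(32,105),.045),("frontR",(78,282),.045),("rearL",(320,28),.056),("rearR",(374,205),.056)):
    print(nm,at_z("top",g(*p,310,155),z)[:2])
s=readout.get_state();print(s["ee_pos"],s["ee_rot"],s["ft_force"],s["width"])
for n in("shell","jar","cone","corkblock","driver"):pass
E
```

```text
top [ 0.5462 -0.2081] [ 0.4803 -0.2234] [ 0.5133 -0.2157] 0.06768245244655915 axis ang of +x(rear) -1.3435386123437405 -4.485131265933534
side [ 0.4804 -0.2234] [ 0.5469 -0.2085] [ 0.5137 -0.216 ] 0.0680840220627764 axis ang of +x(rear) -4.492118556953315 -1.3505259033635215
frontL [ 0.5691 -0.1677]
frontR [ 0.4382 -0.195 ]
rearL [ 0.6191 -0.3792]
rearR [ 0.4876 -0.4083]
[0.2026 0.6439 0.2313] [ 0.      0.9884 -0.1518  0.    ] [-0.0515 -0.7403  0.4859] 1.0016053577149466
```

```bash
python3 -m pendant '[[0.4,[0.028,-0.03,0],-0.124],[0.4,[0.028,-0.03,0],-0.124],[0.4,[0.028,-0.03,0],-0.124],[0.4,[0.028,-0.03,0],-0.124],[0.4,[0.028,-0.03,0],-0.124],[0.4,[0.028,-0.03,0],-0.124],[0.4,[0.028,-0.03,0],-0.124],[0.4,[0.028,-0.03,0],-0.124],[0.4,[0.028,-0.03,0],-0.124],[0.4,[0.028,-0.03,0],-0.124]]' 40
python3 -m pendant '[[0.4,[0.004,-0.041,0],-0.124],[0.4,[0.004,-0.041,0],-0.124],[0.4,[0.004,-0.041,0],-0.124],[0.4,[0.004,-0.041,0],-0.124],[0.4,[0.004,-0.041,0],-0.124],[0.4,[0.004,-0.041,0],-0.124],[0.4,[0.004,-0.041,0],-0.124],[0.4,[0.004,-0.041,0],-0.124],[0.4,[0.004,-0.041,0],-0.124],[0.4,[0.004,-0.041,0],-0.124]]'
python3 -m pendant '[[0.4,[-0.002,-0.035,0],-0.124],[0.4,[-0.003,-0.036,-0.03],0],[0.4,[-0.003,-0.036,-0.03],0],[0.4,[-0.0015,-0.0365,-0.03],0],[0.4,[0,0,0],0],[0.4,[0,0,0],0]]'
```

```text
time_s: 2.73
ee_pos: [0.4836, 0.3423, 0.2317]
ee_rot: [-0.0, 0.714, -0.7, -0.0]
ft_force: [0.4, 0.5, 0.1]
width: 0.602
gripper_force: 0.0
time_s: 3.57
ee_pos: [0.5224, -0.0681, 0.2318]
ee_rot: [0.001, -0.175, 0.985, 0.0]
ft_force: [0.9, 0.6, -0.6]
width: 0.597
gripper_force: 0.0
time_s: 4.07
ee_pos: [0.5125, -0.1988, 0.1499]
ee_rot: [-0.002, -0.115, 0.993, 0.0]
ft_force: [0.3, 0.6, 1.0]
width: 0.596
gripper_force: 0.0
```

```bash
python3 -m pendant '[[0.4,[0.0005,-0.0085,-0.025],0],[0.4,[0.0005,-0.0085,-0.025],0],[0.4,[0,0,0],0],[0.4,[0,0,0],0]]'
```

```text
time_s: 4.4
ee_pos: [0.515, -0.2137, 0.1018]
ee_rot: [-0.001, -0.116, 0.993, -0.0]
ft_force: [-0.6, -0.7, 1.1]
width: 0.6
gripper_force: 0.0
```

```bash
python3 - <<'E'
from h import *
a=save("top","t1.png");b=save("side","s1.png")
f=lambda im,x,y,w,h,k:cv2.resize(im[y:y+h,x:x+w,::-1],(w*k,h*k),interpolation=cv2.INTER_CUBIC)
cv2.imwrite("pics/c1.png",np.hstack([f(a,310,155,100,75,4),f(b,220,200,100,75,4)]))
s=readout.get_state();print(np.round(s["ee_pos"],4),np.round(s["q"],3))
E
```

```text
[ 0.5163 -0.2136  0.1035] [-4.200e-02  2.860e-01 -4.160e-01  1.000e-03 -8.670e-01 -1.296e+00]
```

View pics/c1.png

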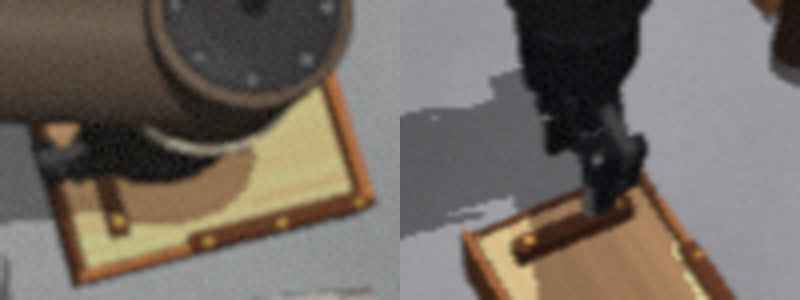

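The crop shows the gripper above the batten with its fingers either side, so I'll go down and grip lightly.

```bash
python3 -m pendant '[[0.4,[-0.001,-0.001,-0.025],0],[0.4,[0,0,-0.015],0],[0.4,[0,0,-0.01],0],[0.4,[0,0,0],0],[0.4,[0,0,0],0]]' 20
python3 -c "
from h import *
for i in range(4): viewer.calibration('top'); s=readout.get_state(); print(np.round(s['ee_pos'],4),np.round(s['ft_force'],2))"
python3 -m pendant '[[0.9,[0,0,0],0],[0.9,[0,0,0],0],[0.9,[0,0,0],0],[0.9,[0,0,0],0],[0.9,[0,0,0],0],[0.9,[0,0,0],0]]' 20
python3 -m pendant '[[0.95,[0,0,0],0],[1,[0,0,0],0]]' 20
```

```text
time_s: 4.92
ee_pos: [0.5147, -0.2149, 0.0526]
ee_rot: [0.0, -0.117, 0.993, -0.0]
ft_force: [0.2, 0.4, 0.2]
width: 0.6
gripper_force: 0.0
[ 0.5147 -0.2149  0.0526] [0.22 0.38 0.23]
[ 0.5147 -0.2149  0.0526] [0.22 0.38 0.23]
[ 0.5147 -0.2149  0.0526] [0.22 0.38 0.23]
[ 0.5147 -0.2149  0.0526] [0.22 0.38 0.23]
time_s: 5.42
ee_pos: [0.5146, -0.2152, 0.0527]
ee_rot: [0.001, -0.116, 0.993, -0.0]
ft_force: [-0.7, 2.0, 6.0]
width: 0.157
gripper_force: 22.5
time_s: 5.58
ee_pos: [0.5146, -0.2152, 0.0527]
ee_rot: [0.001, -0.116, 0.993, -0.0]
ft_force: [-0.4, 0.6, 5.5]
width: 0.155
gripper_force: 22.5
```

```bash
python3 -m pendant '[[1,[0,0,0.001],0],[1,[0,0,0.001],0],[1,[0,0,0.001],0],[1,[0,0,0.001],0],[1,[0,0,0],0]]' 20
python3 -m pendant '[[1,[0,0,0.001],0],[1,[0,0,0.0003],0],[1,[0,0,0],0],[1,[0,0,0],0]]' 20
```

```text
time_s: 6.0
ee_pos: [0.5139, -0.2152, 0.0557]
ee_rot: [-0.0, -0.116, 0.993, -0.0]
ft_force: [0.4, 0.8, -1.1]
width: 0.154
gripper_force: 21.6
time_s: 6.33
ee_pos: [0.5139, -0.2152, 0.0569]
ee_rot: [-0.0, -0.116, 0.993, 0.0]
ft_force: [0.1, 0.2, -1.5]
width: 0.152
gripper_force: 21.6
```

```bash
python3 -m pendant '[[1,[-0.0007,0.003,0.0002],0],[1,[-0.0007,0.003,0],0],[1,[-0.0007,0.003,0],0],[1,[0,0,0],0]]' 20
```

```text
time_s: 6.67
ee_pos: [0.5121, -0.2079, 0.0572]
ee_rot: [0.0, -0.116, 0.993, -0.001]
ft_force: [-0.4, -0.7, 0.8]
width: 0.153
gripper_force: 23.1
```

```bash
python3 -m pendant '[[1,[-0.0011,0.0049,0.0002],0],[1,[-0.0011,0.0049,0.0002],0],[1,[-0.0011,0.0049,0.0002],0],[1,[-0.0012,0.0049,0.0002],0],[1,[-0.0011,0.0049,0.0002],0],[1,[-0.0011,0.0049,0.0002],0],[1,[-0.0011,0.0049,0.0002],0],[1,[-0.0012,0.0049,0.0002],0],[1,[-0.0011,0.0049,0.0002],0],[1,[-0.0012,0.0049,0.0002],0]]' 20
python3 -c "
from h import *
b=save('side','s2.png')
cv2.imwrite('pics/c2.png',cv2.resize(b[200:325,190:340,::-1],(600,500),interpolation=cv2.INTER_CUBIC))"
```

```text
time_s: 7.5
ee_pos: [0.5004, -0.1567, 0.0592]
ee_rot: [0.0, -0.116, 0.993, 0.0]
ft_force: [0.4, 0.8, -1.3]
width: 0.155
gripper_force: 22.9
```

View pics/c2.png

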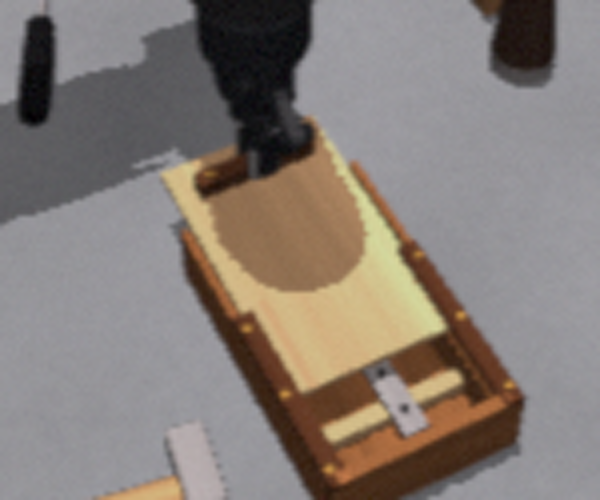

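The lid has come about 60 mm out over the lip, and the bar's tail and rear bearer now show. I'll keep sliding.

```bash
python3 -m pendant '[[1,[-0.0011,0.0049,0.0004],0],[1,[-0.0011,0.0049,0.0004],0],[1,[-0.0011,0.0049,0.0004],0],[1,[-0.0012,0.0049,0.0004],0],[1,[-0.0011,0.0049,0.0004],0],[1,[-0.0011,0.0049,0.0004],0],[1,[-0.0011,0.0049,0.0004],0],[1,[-0.0012,0.0049,0.0004],0],[1,[-0.0011,0.0049,0.0004],0],[1,[-0.0012,0.0049,0.0004],0]]' 20
python3 -m pendant '[[1,[-0.0011,0.0049,0.0005],0],[1,[-0.0011,0.0049,0.0005],0],[1,[-0.0011,0.0049,0.0005],0],[1,[-0.0012,0.0049,0.0005],0],[1,[-0.0011,0.0049,0.0005],0],[1,[-0.0011,0.0049,0.0005],0],[1,[0,0,0],0],[1,[0,0,0],0]]' 60
python3 -c "
from h import *
b=save('side','s3.png')
cv2.imwrite('pics/c3.png',cv2.resize(b[180:325,190:340,::-1],(600,580),interpolation=cv2.INTER_CUBIC))"
```

```text
time_s: 8.38
ee_pos: [0.489, -0.1077, 0.0631]
ee_rot: [-0.0, -0.116, 0.993, 0.0]
ft_force: [0.1, -0.4, -2.2]
width: 0.154
gripper_force: 23.2
time_s: 9.05
ee_pos: [0.4826, -0.0785, 0.0663]
ee_rot: [0.0, -0.117, 0.993, 0.0]
ft_force: [0.5, 0.9, -1.2]
width: 0.138
gripper_force: 63.0
```

View pics/c3.png

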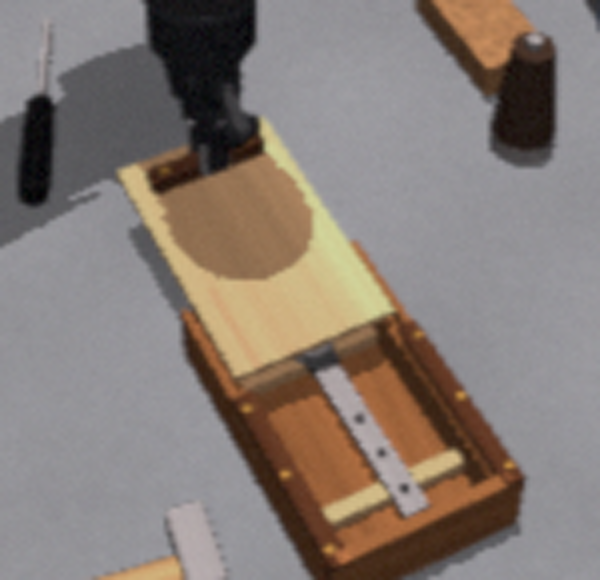

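The lid is clear of the strips, with its rear just over the front part of the case. I'll lift it, carry it forward and right, and lay it down.

```bash
python3 -m pendant '[[1,[0,0.002,0.004],0],[1,[0,0.002,0.008],0],[1,[0,0.002,0.01],0],[1,[0.003,0.01,0.01],0],[1,[0.008,0.014,0],0],[1,[0.01,0.018,0],0],[1,[0.012,0.02,0],0],[1,[0.012,0.02,0],0],[1,[0.012,0.02,0],0],[1,[0.01,0.02,0],0]]' 60
python3 -m pendant '[[1,[0.008,0.015,0],0],[1,[0.002,0.005,0],0],[1,[0,0,-0.01],0],[1,[0,0,-0.01],0],[1,[0,0,-0.01],0],[1,[0,0,-0.01],0],[1,[0,0,0],0]]' 60
python3 -c "
from h import *
b=save('side','s4.png')
cv2.imwrite('pics/c4.png',cv2.resize(b[140:290,190:340,::-1],(600,600),interpolation=cv2.INTER_CUBIC))"
```

```text
time_s: 9.93
ee_pos: [0.5507, 0.0511, 0.0981]
ee_rot: [0.0, -0.116, 0.993, 0.0]
ft_force: [0.7, 0.9, -1.7]
width: 0.136
gripper_force: 63.0
time_s: 10.52
ee_pos: [0.5575, 0.0678, 0.0553]
ee_rot: [-0.002, -0.115, 0.993, -0.001]
ft_force: [-0.8, -0.4, -0.8]
width: 0.14
gripper_force: 63.0
```

View pics/c4.png

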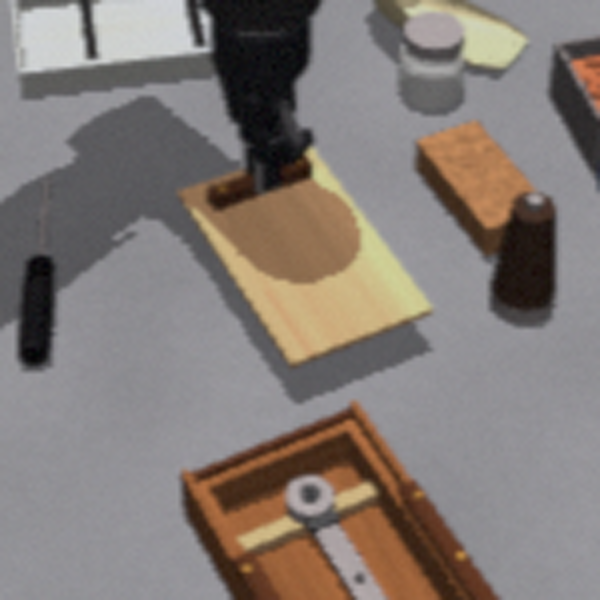

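The lid hangs level over clear bench, past the case. Lowering it now.

```bash
python3 -m pendant '[[1,[0,0,-0.01],0],[1,[0,0,-0.01],0],[1,[0,0,-0.008],0],[1,[0,0,-0.004],0],[1,[0,0,-0.003],0],[1,[0,0,-0.002],0],[1,[0,0,0],0]]' 60
python3 -m pendant '[[1,[0,0,-0.002],0],[1,[0,0,-0.002],0],[1,[0,0,0],0]]' 20
```

```text
time_s: 11.15
ee_pos: [0.5594, 0.0692, 0.0208]
ee_rot: [-0.0, -0.116, 0.993, -0.0]
ft_force: [0.0, -0.6, -0.8]
width: 0.142
gripper_force: 63.0
time_s: 11.4
ee_pos: [0.5597, 0.0693, 0.0171]
ee_rot: [0.0, -0.116, 0.993, 0.0]
ft_force: [0.4, 0.8, -1.1]
width: 0.14
gripper_force: 63.1
```

```bash
python3 -m pendant '[[1,[0,0,-0.0015],0],[1,[0,0,-0.0015],0],[1,[0,0,0],0]]' 20
python3 -m pendant '[[1,[0,0,-0.001],0],[1,[0,0,-0.001],0],[1,[0,0,0],0]]' 20
```

```text
time_s: 11.65
ee_pos: [0.5598, 0.0694, 0.0142]
ee_rot: [0.0, -0.116, 0.993, 0.0]
ft_force: [0.3, 1.2, 0.4]
width: 0.137
gripper_force: 63.3
time_s: 11.9
ee_pos: [0.5599, 0.0694, 0.013]
ee_rot: [0.0, -0.116, 0.993, 0.0]
ft_force: [-3.0, 1.5, 9.2]
width: 0.142
gripper_force: 64.3
```

```bash
python3 -m pendant '[[0.75,[0,0,0],0],[0.65,[0,0,0],0],[0.5,[0,0,0],0],[0.5,[0,0,0.002],0],[0.5,[0,0,0.01],0],[0.5,[0,0,0.03],0],[0.5,[0,0,0.04],0],[0.5,[0,0,0.04],0],[0.5,[0,0,0.04],0],[0.5,[0,0,0],0]]' 20
python3 - <<'E'
from h import *
np.set_printoptions(precision=4,suppress=True)
a=save("top","t5.png");b=save("side","s5.png")
for n,z in(("bar_mid",.021),("bar_head_mid",.025),("bar",.021)):
  for c in("top","side"):
    for r in silhouettes(c,n)[:1]:
      ys,xs=np.nonzero(r["pixels"]); print(n,c,r["p"],len(xs),np.round(r["position"],1),at_z(c,r["position"],z)[:2])
      if len(xs): print(cv2.minAreaRect(np.c_[xs,ys].astype(np.float32)))
f=lambda im,x,y,w,h,k:cv2.resize(im[y:y+h,x:x+w,::-1],(w*k,h*k),interpolation=cv2.INTER_CUBIC)
cv2.imwrite("pics/c5.png",np.hstack([f(a,310,150,100,100,4),f(b,230,235,100,100,4)]))
E
```

```text
time_s: 12.73
ee_pos: [0.5638, 0.0702, 0.1838]
ee_rot: [0.007, -0.117, 0.993, 0.001]
ft_force: [2.0, 0.1, 0.8]
width: 0.499
gripper_force: 0.0
bar_mid top 0.55 374 [351.9 189.8] [ 0.5443 -0.271 ]
((357.87908935546875, 190.00424194335938), (11.09755802154541, 54.766334533691406), 72.718505859375)
bar_mid side 0.95 403 [276.7 280.6] [ 0.5353 -0.2778]
((277.57330322265625, 284.2393493652344), (56.540401458740234, 11.274046897888184), 60.708641052246094)
bar_head_mid top 0.66 403 [354.4 191.3] [ 0.5389 -0.2774]
((358.6631164550781, 192.3517608642578), (11.555997848510742, 54.875308990478516), 79.15969848632812)
bar_head_mid side 0.72 376 [276.7 276.4] [ 0.5381 -0.2674]
((277.33111572265625, 284.1929016113281), (55.245418548583984, 11.259374618530273), 61.189208984375)
bar top 0.8 371 [350.9 190.9] [ 0.541  -0.2679]
((358.15496826171875, 192.8853759765625), (11.352476119995117, 53.634910583496094), 80.07376098632812)
bar side 0.67 481 [274.4 282.1] [ 0.528  -0.2809]
((277.5483093261719, 283.5144348144531), (56.015907287597656, 12.601201057434082), 61.60697937011719)
```

View pics/c5.png

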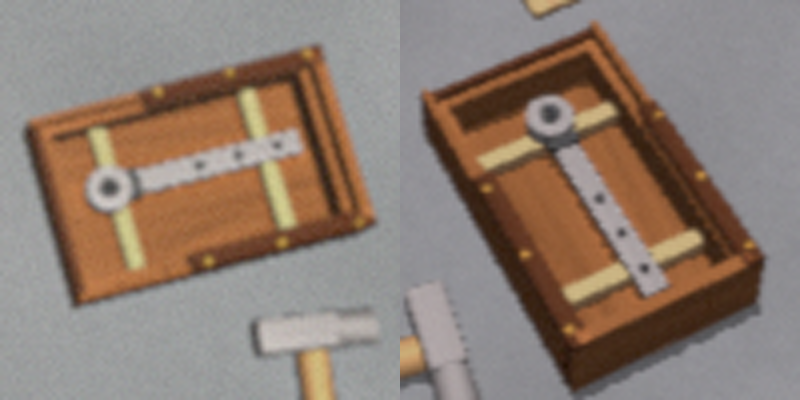

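```bash
python3 - <<'E'
from h import *
np.set_printoptions(precision=4,suppress=True)
g=lambda x,y,ox,oy:np.array([ox+x/4-.375,oy+y/4-.375])
for c,H,T,holes,o in(("top",(109,187),(300,142),[(199,164),(238,154),(277,145)],(310,150)),("side",(150,115),(253,288),[(199,199),(222,232),(244,267)],(230,235))):
    h=at_z(c,g(*H,*o),.032)[:2];t=at_z(c,g(*T,*o),.024)[:2];d=t-h;L=np.hypot(*d);u=d/L
    print(c,h,t,"L(148)",L,"yaw",np.arctan2(d[1],d[0]),"mid",(t-u*.0825),h+u*.0655)
    for q in holes:
        p=at_z(c,g(*q,*o),.024)[:2];print("  hole from head",(p-h)@u,(p-h)@[-u[1],u[0]])
for n in("driver","mallet","cone","corkblock"):
    print(n,[ (round(r["p"],2),at_z("top",r["position"],.02)[:2]) for r in boxes_of("top",n)[:1]])
s=readout.get_state();print(s["ee_pos"],s["ee_rot"])
E
```

```text
top [ 0.5238 -0.2237] [ 0.5555 -0.3681] L(148) 0.14780414713928627 yaw -1.3547475115436587 mid [ 0.5378 -0.2875] [ 0.5378 -0.2877]
  hole from head 0.07071779704029507 0.0018342988230268826
  hole from head 0.10077508947615432 0.0022181081296146
  hole from head 0.13065874466045438 0.0018765653139668145
side [ 0.5224 -0.2242] [ 0.554  -0.3655] L(148) 0.14480630136034522 yaw -1.3506486839550709 mid [ 0.536 -0.285] [ 0.5367 -0.2881]
  hole from head 0.07059333864928527 0.0007208962068806432
  hole from head 0.09974299278445636 0.002199424026856068
  hole from head 0.1289508133828548 0.0023303061451458718
driver [(0.9, array([0.3667, 0.0142]))]
mallet [(0.82, array([ 0.3266, -0.3785]))]
cone [(0.84, array([ 0.7476, -0.0567]))]
corkblock [(0.58, array([0.7542, 0.0227]))]
[0.5593 0.0691 0.1735] [-0.0006 -0.1161  0.9932 -0.0002]
```

```bash
python3 -m pendant '[[0.5,[-0.0027,-0.0332,0],0.12],[0.5,[-0.0027,-0.0332,0],0.12],[0.5,[-0.0027,-0.0332,0],0.12],[0.5,[-0.0027,-0.0332,0],0.12],[0.5,[-0.0027,-0.0332,0],0.12],[0.5,[-0.0027,-0.0332,0],0.12],[0.5,[-0.0027,-0.0332,0],0.12],[0.5,[-0.0027,-0.0332,0],0.12],[0.5,[-0.0027,-0.0332,0],0.12],[0.5,[-0.0027,-0.0332,0],0.12]]' 40
python3 -m pendant '[[0.5,[0,0,0],0.12],[0.5,[0,0,0],0.12],[0.5,[0,0,0],0.116],[0.5,[0,0,-0.03],0],[0.5,[0,0,-0.03],0],[0.5,[0,0,0],0],[0.5,[0,0,0],0],[0.5,[0,0,0],0]]'
python3 -c "
from h import *
s=readout.get_state();r=s['ee_rot'];a=np.arctan2(r[2],r[1]);print(np.round(s['ee_pos'],4),2*a-np.pi/2,np.round(s['q'],2))"
```

```text
time_s: 14.17
ee_pos: [0.5321, -0.2644, 0.174]
ee_rot: [-0.0, -0.659, 0.752, 0.0]
ft_force: [0.9, -0.1, 0.3]
width: 0.503
gripper_force: 0.0
time_s: 14.83
ee_pos: [0.5333, -0.2632, 0.1153]
ee_rot: [0.0, 0.78, -0.626, 0.0]
ft_force: [0.6, -0.4, 0.6]
width: 0.497
gripper_force: 0.0
[ 0.5333 -0.2632  0.1153] -2.923061078695006 [-0.13  0.33 -0.32  0.   -0.92  0.35]
```

```bash
python3 -m pendant '[[0.5,[-0.0005,0,-0.03],0],[0.5,[0,0,-0.03],0],[0.5,[0,0,-0.02],0],[0.5,[0,0,-0.015],0],[0.5,[0,0,-0.006],0],[0.5,[0,0,0],0],[0.5,[0,0,0],0]]' 40
```

```text
time_s: 15.42
ee_pos: [0.5333, -0.2631, 0.0146]
ee_rot: [-0.0, 0.78, -0.626, 0.001]
ft_force: [0.5, 0.9, 0.4]
width: 0.502
gripper_force: 0.0
```

```bash
python3 -m pendant '[[0.6,[0,0,-0.001],0],[0.7,[0,0,0],0],[0.75,[0,0,0],0],[0.8,[0,0,0],0],[0.9,[0,0,0],0],[1,[0,0,0],0],[1,[0,0,0],0],[1,[0,0,0],0]]' 40
python3 -m pendant '[[1,[0,0,0],0],[1,[0,0,0],0]]' 100
```

```text
time_s: 16.08
ee_pos: [0.5325, -0.2629, 0.0133]
ee_rot: [-0.0, 0.78, -0.626, 0.001]
ft_force: [-1.7, 1.2, 7.3]
width: 0.198
gripper_force: 39.5
time_s: 16.25
ee_pos: [0.5326, -0.2629, 0.0135]
ee_rot: [-0.0, 0.78, -0.626, 0.001]
ft_force: [-2.5, 1.7, 8.4]
width: 0.173
gripper_force: 97.7
```

```bash
python3 -m pendant '[[1,[0,0,0.002],0],[1,[0,0,0.003],0],[1,[0,0,0.003],0],[1,[0,0,0.002],0],[1,[0,0,0],0]]' 100
python3 -c "
from h import *
s=readout.get_state();print(np.round(s['ft_force'],2),np.round(s['ft_torque'],3))
a=save('side','s6.png')
viewer.get_image('top')
for c in('top','side'):
  r=silhouettes(c,'tray_mid')[0];ys,xs=np.nonzero(r['pixels']);print(c,r['p'],r['position'],at_z(c,[xs.mean(),ys.mean()],.012))
t=cv2.imread('pics/t0.png')
f=lambda im,x,y,w,h,k:cv2.resize(im[y:y+h,x:x+w],(w*k,h*k),interpolation=cv2.INTER_CUBIC)
cv2.imwrite('pics/c6.png',np.hstack([f(t,100,155,100,100,4),f(a[:,:,::-1],220,220,100,100,4)]))"
```

```text
time_s: 16.67
ee_pos: [0.5322, -0.2628, 0.0225]
ee_rot: [-0.0, 0.78, -0.626, 0.0]
ft_force: [-0.2, -0.5, -3.2]
width: 0.17
gripper_force: 97.9
[-0.19 -0.53 -3.23] [-0.066 -0.016  0.019]
top 0.88 [144.5, 209.3] [0.50951217 0.34631832 0.012     ]
side 0.75 [218.2, 144.7] [0.49349318 0.34639962 0.012     ]
```

View pics/c6.png

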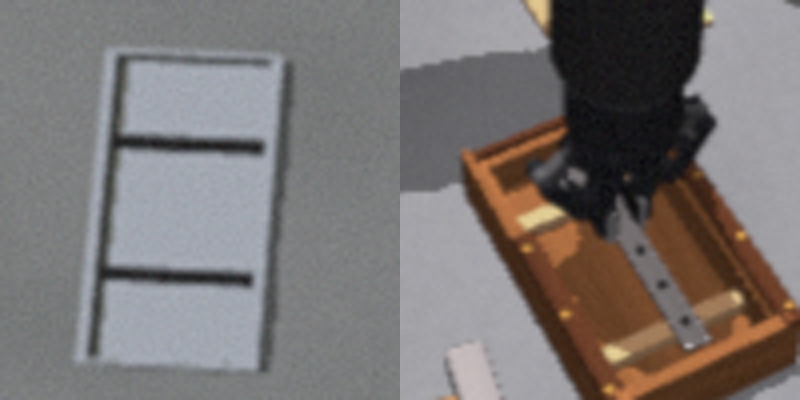

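The left crop shows the tray's ribs, from (118,142) to (263,148) and from (103,274) to (251,281). The right crop shows the bar lifted level.

```bash
python3 - <<'E'
from h import *
g=lambda x,y:np.array([100+x/4-.375,155+y/4-.375])
P=[at_z("top",g(*p),.016)[:2] for p in((118,142),(263,148),(103,274),(251,281))]
a=(P[0]+P[1])/2;b=(P[2]+P[3])/2;d=a-b;m=(a+b)/2
yaw=np.arctan2(d[1],d[0]);v=P[0]-P[1]
print(m,np.hypot(*d),yaw,np.arctan2(v[1],v[0])-np.pi/2,np.hypot(*v))
s=readout.get_state();e=np.array(s["ee_pos"][:2])
# grip offset from mid in bar frame: -0.0245 ; bar yaw now -1.353 -> yaw
u=np.array([np.cos(yaw),np.sin(yaw)]);t=m-.0245*u
print("target tcp",t,"shift",t-e,"spin",yaw+1.353)
E
```

```text
[0.50716415 0.3449068 ] 0.09995631488080393 -0.07928487918873607 -0.06634062343408442 0.10964662286313571
target tcp [0.48274111 0.34684724] shift [-0.04914164  0.60962755] spin 1.2737151208112638
```

```bash
python3 -m pendant '[[1,[0,0,0.006],0],[1,[0,0,0.01],0],[1,[0,0,0.015],0],[1,[0,0,0.015],0],[1,[0,0,0.015],0],[1,[0,0,0.015],0],[1,[0,0,0.01],0],[1,[0,0,0.005],0],[1,[0,0,0],0],[1,[0,0,0],0]]' 100
```

```text
time_s: 17.7
ee_pos: [0.5318, -0.2627, 0.113]
ee_rot: [-0.0, 0.78, -0.626, -0.0]
ft_force: [-0.7, 0.8, -3.2]
width: 0.175
gripper_force: 98.0
```

```bash
python3 -m pendant '[[1,[-0.001,0.01,0],0.02],[1,[-0.0015,0.02,0],0.04],[1,[-0.0025,0.03,0],0.06],[1,[-0.0025,0.03,0],0.07],[1,[-0.0025,0.03,0],0.07],[1,[-0.0025,0.03,0],0.07],[1,[-0.0025,0.03,0],0.07],[1,[-0.0025,0.03,0],0.07],[1,[-0.0025,0.03,0],0.07],[1,[-0.0025,0.03,0],0.07]]' 100
python3 -m pendant '[[1,[-0.0025,0.03,0],0.07],[1,[-0.0025,0.03,0],0.07],[1,[-0.0025,0.03,0],0.07],[1,[-0.0025,0.03,0],0.07],[1,[-0.0025,0.03,0],0.07],[1,[-0.0025,0.03,0],0.07],[1,[-0.0025,0.03,0],0.07],[1,[-0.0025,0.03,0],0.07],[1,[-0.0025,0.03,0],0.07],[1,[-0.0025,0.03,0],0.05]]' 100
python3 -m pendant '[[1,[-0.0015,0.02,0],0.03],[1,[-0.001,0.018,0],0.01],[1,[0,0.002,0],0],[1,[0,0,0],0],[1,[0,0,0],0]]' 100
python3 -c "
from h import *
s=readout.get_state();r=s['ee_rot'];a=np.arctan2(r[2],r[1]);print(np.round(s['ee_pos'],4),'bar yaw',2*a-np.pi,np.round(s['ft_torque'],3))
a=save('side','s7.png');t=save('top','t7.png')
f=lambda im,x,y,w,h,k:cv2.resize(im[y:y+h,x:x+w,::-1],(w*k,h*k),interpolation=cv2.INTER_CUBIC)
cv2.imwrite('pics/c7.png',np.hstack([f(t,100,155,100,100,4),f(a,175,75,100,100,4)]))"
```

```text
time_s: 18.53
ee_pos: [0.5084, 0.0088, 0.1123]
ee_rot: [0.0, 0.933, -0.361, -0.001]
ft_force: [1.5, 1.0, -2.4]
width: 0.171
gripper_force: 97.9
time_s: 19.37
ee_pos: [0.4832, 0.3085, 0.1121]
ee_rot: [0.001, 1.0, -0.029, -0.001]
ft_force: [0.6, -0.2, -2.0]
width: 0.173
gripper_force: 97.9
time_s: 19.78
ee_pos: [0.4816, 0.3465, 0.1125]
ee_rot: [0.001, 1.0, -0.012, -0.001]
ft_force: [-0.1, -1.0, -2.1]
width: 0.167
gripper_force: 98.0
[0.4816 0.3465 0.1125] bar yaw -3.1651587662755 [-0.004  0.025 -0.022]
```

View pics/c7.png

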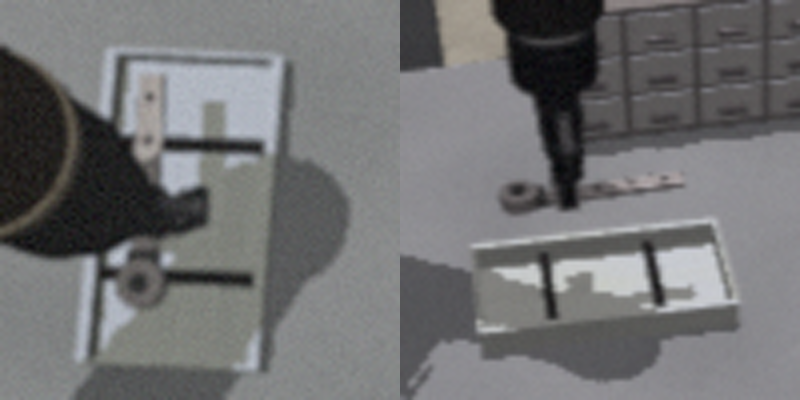

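The bar hangs level over the tray, in line with it and spanning both ribs. Lowering it.

```bash
python3 -m pendant '[[1,[0,0,-0.01],-0.02],[1,[0,0,-0.015],-0.025],[1,[0,0,-0.018],0],[1,[0,0,-0.018],0],[1,[0,0,-0.015],0],[1,[0,0,-0.01],0],[1,[0,0,-0.006],0],[1,[0,0,-0.003],0],[1,[0,0,0],0],[1,[0,0,0],0]]' 100
python3 -m pendant '[[1,[0,0,-0.0015],0],[1,[0,0,-0.0015],0],[1,[0,0,0],0]]'
```

```text
time_s: 20.72
ee_pos: [0.4824, 0.3474, 0.0186]
ee_rot: [-0.0, 0.999, -0.034, 0.0]
ft_force: [0.2, -0.2, -1.6]
width: 0.168
gripper_force: 98.0
time_s: 20.97
ee_pos: [0.4821, 0.3473, 0.0154]
ee_rot: [-0.0, 0.999, -0.034, 0.0]
ft_force: [0.2, 0.3, -3.3]
width: 0.17
gripper_force: 98.0
```

```bash
python3 -m pendant '[[1,[0,0,-0.0015],0],[1,[0,0,-0.001],0],[1,[0,0,0],0]]'
python3 -m pendant '[[1,[0,0,-0.001],0],[1,[0,0,-0.0005],0],[1,[0,0,0],0]]'
```

```text
time_s: 21.22
ee_pos: [0.482, 0.3471, 0.0125]
ee_rot: [0.0, 0.999, -0.034, -0.0]
ft_force: [-0.2, -0.5, -2.2]
width: 0.172
gripper_force: 98.0
time_s: 21.47
ee_pos: [0.4821, 0.3473, 0.0115]
ee_rot: [-0.0, 0.999, -0.034, 0.0]
ft_force: [-2.4, -1.5, 2.5]
width: 0.172
gripper_force: 98.7
```

```bash
python3 -m pendant '[[1,[0,0,-0.0005],0],[1,[0,0,0],0]]' 20
python3 -m pendant '[[0.75,[0,0,0],0],[0.65,[0,0,0],0],[0.55,[0,0,0],0],[0.5,[0,0,0],0],[0.5,[0,0,0.005],0],[0.5,[0,0,0.02],0],[0.5,[0,0,0.04],0],[0.5,[0,0,0.04],0],[0.5,[0,0,0.04],0],[0.5,[0,0,0.04],0]]' 20
python3 -m pendant '[[0.5,[0,-0.03,0.02],0],[0.5,[0,-0.03,0.02],0],[0.5,[0,-0.03,0],0],[0.5,[0,-0.03,0],0],[0.5,[0,-0.03,0],0],[0.5,[0,0,0],0],[0.5,[0,0,0],0]]' 20
python3 -c "
from h import *
a=save('side','s8.png');t=save('top','t8.png')
f=lambda im,x,y,w,h,k:cv2.resize(im[y:y+h,x:x+w,::-1],(w*k,h*k),interpolation=cv2.INTER_CUBIC)
cv2.imwrite('pics/c8.png',np.hstack([f(t,100,155,100,100,4),f(a,175,120,100,100,4)]))"
```

```text
time_s: 21.63
ee_pos: [0.4821, 0.3473, 0.0115]
ee_rot: [-0.0, 0.999, -0.034, 0.0]
ft_force: [-3.1, -1.7, 8.1]
width: 0.175
gripper_force: 99.3
time_s: 22.47
ee_pos: [0.4818, 0.3468, 0.198]
ee_rot: [-0.0, 0.999, -0.034, 0.0]
ft_force: [0.2, 1.8, -0.4]
width: 0.5
gripper_force: 0.0
time_s: 23.05
ee_pos: [0.482, 0.1959, 0.2364]
ee_rot: [-0.0, 0.999, -0.035, 0.0]
ft_force: [0.4, -0.6, 1.0]
width: 0.503
gripper_force: 0.0
```

View pics/c8.png

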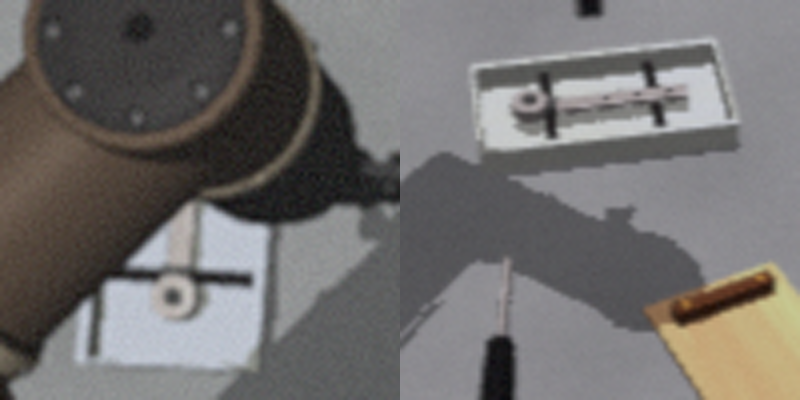

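The bar lies on both ribs, with its head about 17 mm outside the near rib where 15 mm is expected, so it is centred within about 2 mm. The lid lies flat with its batten up.

```bash
python3 -c "
from plant import order
print(order.hand_in())"
```

```text
the job is handed in; nothing more can be done
None
```

The job is handed in: the lid lies flat on the bench, batten up, and the side bar lies on both tray ribs, centred within about 2 mm by the last picture. I saw no drops or knocked bystanders, but the hand-in gave no verdict.

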